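# Uncover the sample chamber and hold the stem in its guide hole

### The job

Take the cover strip off the sample chamber's guide hole and lay it flat in the empty long compartment of the tray. Then take the sample stem from its stand, lower it upright through the guide hole without ever touching the chamber with it, until the black depth ring on its rod is level with the top of the hole, and finish while still holding it there, still and centred in the hole. Leave the other four loose pieces where they are.

Things in the scene. Friction and masses are not known exactly. Their poses are not given: they have to be found in the camera images.
- guide (a point): Centre of the mouth of the guide hole of the fixed steel sample chamber (a pot of 84 mm diameter under a square 96 x 96 mm guide plate). The point lies on the plate's flat top face, 100 mm above the table; z up, x and y along the plate's sides. The round bore is 22 mm wide and runs 20 mm down through the plate into the hollow pot; its floor is 88 mm below this point.
- chamber: The whole fixed sample chamber; origin at the centre of its underside on the table, straight under the guide hole. Foot flange 116 mm in diameter; a small look-only side port sticks out 71 mm from the axis along +x, 45 mm up.
- strip_grip (a point): Loose black-anodised cover strip, a flat bar 104 mm (x) x 36 mm (y) x 6 mm (z) that at the start lies over the guide hole on the chamber's top, its middle within 8 mm of the hole's centre. On its middle stands a grip rib 40 mm long (x), 12 mm thick (y), rising 26 mm above the bar. The point is the strip's centre, 18 mm above its underside (12 mm above the bar's top, 14 mm below the rib's top); x along the strip, z up. About 90 g.
- strip: The same cover strip; origin at the centre of its underside.
- slot (a point): Centre of the floor of the long empty compartment of the fixed grey tray (132 x 116 mm, 16 mm high). The compartment is 124 mm long (x) and 52 mm wide (y), with 4 mm thick walls rising 12 mm above its floor; the floor is 4 mm above the table. The tray's two short compartments lie beside it towards +y and hold the lens ring and the puck.
- stem_grip (a point): Loose sample stem, about 140 g: a square aluminium head 22 x 22 mm, 40 mm tall, above a steel rod 10 mm in diameter and 90 mm long. The point is the centre of the head, 20 mm above its underside and 110 mm above the rod's tip; z up along the stem, x and y across the flats of the head. It starts hanging upright in the stand, the head's underside on the stand's top.
- stem_mark (a point): Middle of the black depth ring (6 mm tall) on the stem's rod, on the rod's axis, 55 mm above the tip and 55 mm below the head's centre.
- stem_tip (a point): Lower end of the stem's rod, on its axis.
- stem: The same sample stem; origin at the rod's tip.
- stand: Fixed black stem stand, foot 70 x 118 mm; origin at the centre of its underside. Its top plate (60 mm in x, 110 mm in y, 10 mm thick, top face 100 mm above the table) has two 13 mm through holes 28 mm to either side of the middle along y; the stem hangs in one and the other is empty. Below the plate it is open.
- lens_ring: Bystander: black ring, 36 mm across, 10 mm high, lying in a short compartment of the tray; origin at its underside.
- puck: Bystander: brass disc, 28 mm across, 12 mm high, lying in the other short compartment; origin at its underside.
- vial: Bystander: small closed amber jar, 40 mm across, 65 mm high, standing on the table; origin at its underside.
- post_base: Bystander: steel block 60 x 45 x 18 mm with an upright post 20 mm across, 68 mm high overall, on the table; origin at its underside.
Not all that is in view belongs to the job. There is more than one size of the strip; the job needs the smallest.

How it is judged:
On the way, in this order (a step that is already met when the one before it is completed fails the run):
1. the cover strip lies flat in the long compartment of the tray, let go (x of strip_grip in the frame of slot between -0.014 and 0.014 m and y of strip_grip in the frame of slot between -0.012 and 0.012 m and z of strip_grip in the frame of slot below 0.021 m and angle between strip_grip's own z axis and vertical below 0.06 rad and angle between the x axis of strip_grip and the x axis of slot, either way round below 0.25 rad and contact force between the fingers and strip below 0.05 N and linear speed of strip below 0.02 m/s), for 0.2 s.
2. the stem's tip is inside the guide hole (horizontal distance between stem_tip and guide below 0.0065 m and z of stem_tip in the frame of guide below -0.01 m), for 0.1 s.
At the end, for the whole second after the job is handed in: Strip flat and let go in the long compartment (within 14 x 12 mm, 0.25 rad of its middle). Stem gripped, still, touching neither chamber nor stand, upright to 0.06 rad, tip and depth ring within 3.5 mm of the hole axis, ring within 6 mm of the hole mouth level (all of step 1 and horizontal distance between each of stem_tip, stem_mark and guide below 0.0035 m and z of stem_mark in the frame of guide between -0.006 and 0.006 m and angle between stem_tip's own z axis and vertical below 0.06 rad and contact force between the fingers and stem above 2 N and contact force between stem and chamber below 0.1 N and contact force between stem and stand below 0.1 N and linear speed of stem below 0.02 m/s); the arm keeps its last pose, push and grip.
It fails at once if the stem touches the chamber (contact force between stem and chamber above 0.3 N).
It fails at once if a bystander is disturbed (moved more than 25 mm) (distance of any of lens_ring, puck, vial, post_base from where it was at the start of the episode above 0.025 m).
It also fails if it takes over 67 s, if anything falls off the work surface, if the arm or the gripper's body presses on something with over 40 N, if the wrist force passes 120 N, or if a joint passes its speed limit or range.

### The arm

A 6-joint arm with a two-finger parallel gripper is mounted at the origin on the work surface. World frame = base frame: x ahead of the robot, y to its left, z up, the work surface at z = 0. Lengths are in m, angles in rad, forces in N, time in s.
With the tool pointing down it reaches from about 0.425 to 0.95 m from the base axis. Payload 3.5 kg.
Tool frame: the origin (TCP) lies on the centre line of the jaws, within the pads' length; the fingertips stand 11 mm ahead of it and the grasp point (between the pads) lies 8 mm behind it; z points along the fingers, y is the line along which they close (so a half turn about z gives the same grasp; the last joint's range is limited). The gripper opens to 85 mm and grips with 20 to 120 N. Pads are 22 mm wide; open, the fingers measure 114 mm over their backs; the gripper's body (76 mm by 85 mm) begins 54 mm behind the grasp point. The pads swing forward as they close: fully open they stand 13 mm farther back than shut.
Start: joints at [-0.15, 0.286, 1.577, -0, 1.279, -0.15], TCP at [0.675, 0, 0.242] pointing down, gripper open.
Joint ranges: [-2.77, 2.77], [-0.9, 2.22], [0.21, 2.48], [-1.53, 4.67], [0.24, 2.81], [-2.84, 2.84]. Speed limits (rad/s): [2.79, 2.79, 3.14, 3.14, 3.14, 3.14].

### API

Orientations are given as a unit quaternion [x, y, z, w].
In Python, from plant import ctrl gives the robot as it stands.
- The arm moves only by the tool step_arm, never from a script. Its argument "motion" is a list of rows, each an object with "offset": the shift along the tool's x, y, z in m, a list of three; "twist": the turn about the tool's z in degrees. A call has 1 to 12 rows; each row is the pose to reach, as a shift and turn from the pose commanded when the call began, along the tool's axes at that moment; what a row does not reach only later rows make up. A row lasts 1/10 s, in which the tool goes at most 50 mm and 8.59 degrees, less where a joint would pass 70% of its speed; a pose out of reach is approached as far as the arm can. A call with a gripper value outside its range is refused whole. "gripper" is the finger opening in m, from 0 to 0.0854, set as the call begins (left out, the last holds). The fingers move at their own pace and stop on an object; "grip_force" is the grip in N (left out, the last holds). Time passes only in rows, so rows that repeat a pose let the fingers close. It gives the time, the measured TCP pose, the force, the opening and the grip force at its end, in the units of the state.
- ctrl.get_state(): the state, without advancing time (a new reading comes with each control period).
- ctrl.read_camera(name): name is "scene" or "side" or "wrist"; returns the picture (384x512x3 uint8, blue, green, red); there is no depth.
- ctrl.calibration(name): a dict with "fx", "fy", "cx", "cy" (pixels), "cam_to_world" (4x4, takes a point from camera to world coordinates). Camera axes: x right, y up, looking along -z (the intrinsics and any distortion apply to the point x, -y, -z); pixel columns grow to the right and rows downward; lengths in m; the calibration is good to about 2 mm. A picture is of the moment at which its call begins: read the wrist's pose just before it. calibration takes no time and is no camera call; for the wrist camera it gives the pose at the moment of the call.
- ctrl.sign_off(): hands the job in; it is judged then, once.
The state is a dict: "time": time; "qpos": joint angles; "dq": joint speeds; "joint_efforts": joint torques, N m; "eef_pos": TCP position; "tcp_rot": TCP orientation; "contact_force": force on the tool from outside, world axes, zero at the start; "wrist_torque": the same for the moment, N m; "opening": opening from 0.0 (shut) to 1.0 (fully open); "finger_force": force on a finger pad.
Only numpy, scipy, OpenCV 4.12 (cv2) and the standard library are available. Lean on these libraries where they do the work, as an engineer would, in place of code of your own. Each camera call takes 0.05 s, during which the arm holds its last target. There are 200 camera calls.

## Working session

There is one attempt and no reset: what is moved stays moved. The work goes in short steps, Python scripts to look and compute and a tool call to move; the robot and the scene stay as the last step left them, time stands still between calls to the robot, and variables do not carry over. Pictures are saved under pics/ and viewed, at most 10 in all, crops included, and the job is handed in when it is done.

Besides the shell and the picture viewer there is one more tool, called as name(argument=value, ...) on one line, values as JSON. step_arm: Moves the arm, as the interface text tells. Its arguments: {"type":"object","properties":{"motion":{"type":"array"},"gripper":{"type":"number"},"grip_force":{"type":"number"}},"required":["motion"]}

```bash
mkdir -p pics; ls; cat > h.py <<'E'
import numpy as np,cv2
from plant import ctrl
def ray(cal,u,v):
    T=np.array(cal["cam_to_world"]);d=np.array([(u-cal["cx"])/cal["fx"],-(v-cal["cy"])/cal["fy"],-1.])
    return T[:3,3],T[:3,:3]@d
def atz(cal,u,v,z):
    o,d=ray(cal,u,v);return o+d*(z-o[2])/d[2]
def proj(cal,p):
    T=np.array(cal["cam_to_world"]);q=T[:3,:3].T@(np.array(p)-T[:3,3])
    return cal["cx"]+cal["fx"]*q[0]/-q[2],cal["cy"]-cal["fy"]*q[1]/-q[2]
E
python3 - <<'E'
from h import *
for n in("scene","side","wrist"):
    c=ctrl.calibration(n);print(n,c)
    im=ctrl.read_camera(n);cv2.imwrite(f"pics/{n}0.png",im)
s=ctrl.get_state();print(s)
a=cv2.imread("pics/scene0.png");b=cv2.imread("pics/side0.png")
cv2.imwrite("pics/s0.png",cv2.resize(a,(800,600),interpolation=cv2.INTER_CUBIC))
cv2.imwrite("pics/sd0.png",cv2.resize(b,(800,600),interpolation=cv2.INTER_CUBIC))
E
```

```text
pics
scene {'fx': 351.5188765676229, 'fy': 351.5188765676229, 'cx': 253.60492945594473, 'cy': 188.92136234645065, 'cam_to_world': array([[-0.17907572, -0.62159509,  0.7625952 ,  1.32019148],
       [ 0.98378204, -0.10507036,  0.14537235,  0.13708809],
       [-0.01023659,  0.77626012,  0.63032963,  0.67911942],
       [ 0.        ,  0.        ,  0.        ,  1.        ]])}
side {'fx': 495.3603586353681, 'fy': 495.3603586353681, 'cx': 257.502144460813, 'cy': 190.79543724029895, 'cam_to_world': array([[-0.80742554,  0.44531918, -0.38698168,  0.14762567],
       [-0.58979414, -0.62526881,  0.51105948,  0.59003308],
       [-0.01438298,  0.640882  ,  0.76750465,  0.95653214],
       [ 0.        ,  0.        ,  0.        ,  1.        ]])}
wrist {'fx': 325.2956480435371, 'fy': 325.2956480435371, 'cx': 258.74206586294144, 'cy': 187.0824442576284, 'cam_to_world': array([[ 9.99996539e-01, -5.36721402e-04,  2.57577881e-03,
         6.74604206e-01],
       [-1.84918842e-04,  9.62215124e-01,  2.72290326e-01,
         6.91123774e-02],
       [-2.62459737e-03, -2.72289860e-01,  9.62211694e-01,
         3.72642617e-01],
       [ 0.00000000e+00,  0.00000000e+00,  0.00000000e+00,
         1.00000000e+00]])}
{'time': 0.15, 'qpos': array([-1.49963826e-01,  2.86989817e-01,  1.57783270e+00, -8.50068310e-06,
        1.27861203e+00, -1.49965809e-01]), 'dq': array([ 3.67350800e-04, -1.16573532e-03, -5.36492422e-03, -4.50865465e-04,
        7.31329804e-05,  6.29101107e-04]), 'joint_efforts': array([ 7.91554030e-04, -4.06602967e+01, -2.93140125e+01, -8.94972595e-05,
        3.96185191e-03, -2.97825103e-06]), 'eef_pos': array([6.74509739e-01, 1.26125940e-04, 2.41250828e-01]), 'tcp_rot': array([ 7.07104912e-01,  7.07108051e-01, -5.49879722e-04, -7.38774536e-04]), 'contact_force': array([ 0.39258203, -0.18831939,  0.39155113]), 'wrist_torque': array([ 0.01485754, -0.01735722,  0.05725239]), 'finger_force': 0.0, 'opening': 1.0004426985740749}
```

View pics/s0.png

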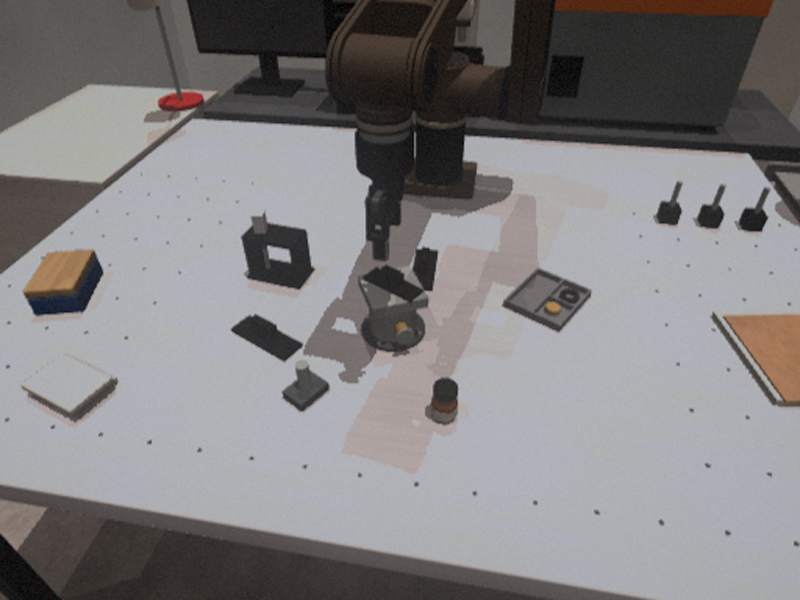

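View pics/sd0.png

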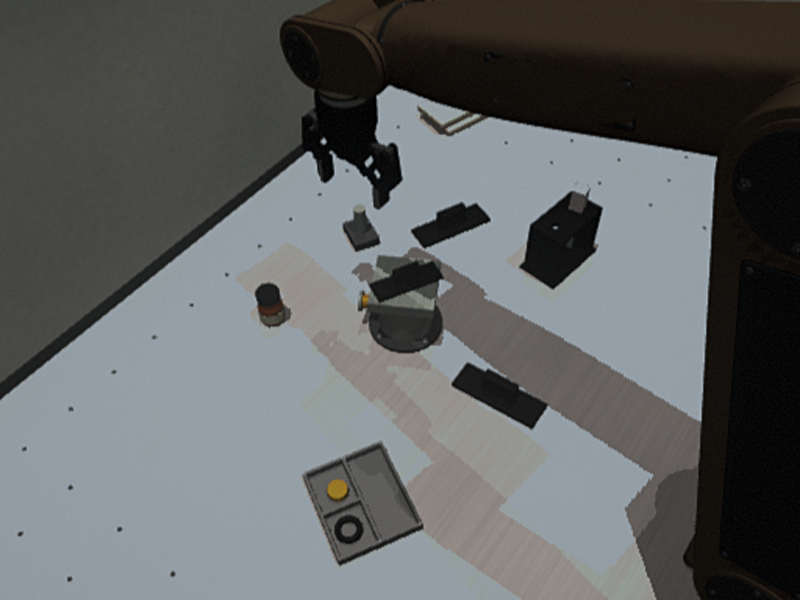

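The three black strips are in the scene picture at (395,282) on the chamber, (266,336) and (425,268) on the table. The one on the chamber fits the description because it covers the hole and looks shortest. I'll confirm that in a crop.

```bash
python3 - <<'E'
from h import *
a=cv2.imread("pics/scene0.png");b=cv2.imread("pics/side0.png")
def crop(im,x,y,w=100,h=75): return cv2.resize(im[y:y+h,x:x+w],(400,300),interpolation=cv2.INTER_CUBIC)
t=[crop(b,220,150),crop(b,180,280),crop(b,320,110),crop(a,215,150)]
m=np.vstack([np.hstack(t[:2]),np.hstack(t[2:])])
cv2.imwrite("pics/m0.png",np.clip(m.astype(float)*1.6,0,255).astype(np.uint8))
E
```

```text
(no output)
```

View pics/m0.png

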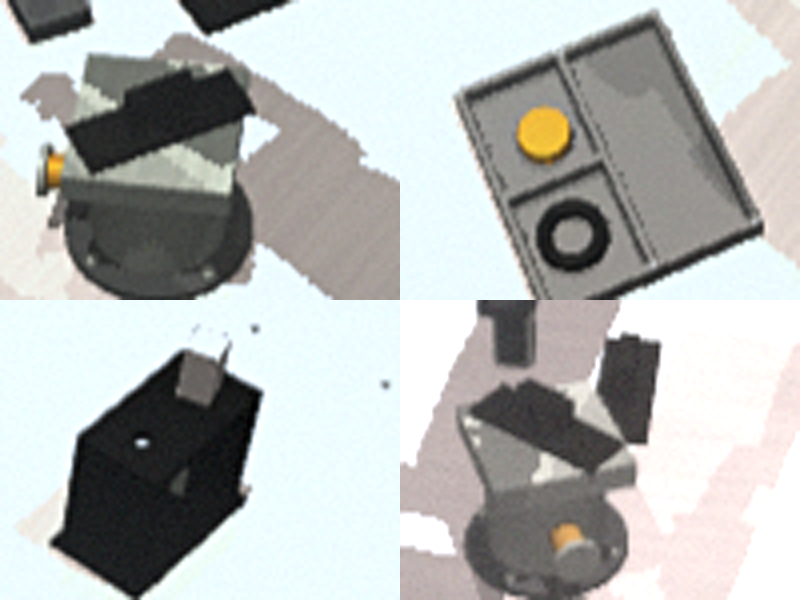

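```bash
python3 - <<'E'
from h import *
c=ctrl.calibration("side");s=ctrl.calibration("scene")
f=lambda P,ox,oy,z,cal=c,k=4:np.array([atz(cal,(u+.5)/k+ox-.5,(v+.5)/k+oy-.5,z)[:2] for u,v in P])
np.set_printoptions(precision=4,suppress=True)
def rep(n,P):
    print(n,P.tolist() if 0 else P.round(4).tolist(),"ctr",P.mean(0),"sides",np.linalg.norm(np.roll(P,-1,0)-P,axis=1),"ang",[np.degrees(np.arctan2(*(d[::-1]))).round(1) for d in np.roll(P,-1,0)-P])
rep("plate",f([(88,55),(247,70),(232,195),(72,183)],220,150,.1))
rep("strip",f([(65,127),(95,175),(253,108),(230,68)],220,150,.106))
rep("tray",f([(304,473),(382,443),(422,523),(340,562)],0,0,.016,k=1.5625))
rep("stand",f([(80,137),(180,50),(262,92),(160,178)],320,110,.1))
rep("hole",f([(142,142)],320,110,.1))
rep("headbase?",f([(197,105)],320,110,.1))
rep("s2",f([(412,230),(424,246),(490,220),(477,205)],0,0,.006,k=1.5625))
rep("s3",f([(453,383),(533,426),(547,405),(466,364)],0,0,.006,k=1.5625))
# scene
rep("strip sc",f([(470,412),(595,473),(625,445),(535,380)],215-100,150-75,.106,s))
rep("tray sc",f([(503,293),(558,327),(591,292),(538,269)],0,0,.016,s,1.5625))
rep("vial",f([(270,320)],0,0,.0,k=1.5625));rep("postbase",f([(362,235)],0,0,.01,k=1.5625))
E
```

```text
plate [[0.6599, -0.0267], [0.5765, -0.0712], [0.5301, 0.0115], [0.6079, 0.0563]] ctr [ 0.5936 -0.0075] sides [0.0944 0.0948 0.0897 0.0979] ang [np.float64(-151.9), np.float64(119.3), np.float64(30.0), np.float64(-57.9)]
strip [[0.633, 0.0297], [0.5977, 0.048], [0.5541, -0.0442], [0.5825, -0.0621]] ctr [ 0.5918 -0.0071] sides [0.0398 0.102  0.0336 0.1048] ang [np.float64(152.6), np.float64(-115.3), np.float64(-32.3), np.float64(61.2)]
tray [[0.55, 0.2854], [0.4926, 0.1886], [0.3819, 0.2505], [0.4348, 0.3509]] ctr [0.4648 0.2688] sides [0.1125 0.1269 0.1135 0.1325] ang [np.float64(-120.7), np.float64(150.8), np.float64(62.2), np.float64(-29.6)]
stand [[0.5043, -0.2168], [0.492, -0.3212], [0.4322, -0.3163], [0.4479, -0.2143]] ctr [ 0.4691 -0.2671] sides [0.1051 0.06   0.1033 0.0564] ang [np.float64(-96.7), np.float64(175.4), np.float64(81.3), np.float64(-2.6)]
hole [[0.4715, -0.2348]] ctr [ 0.4715 -0.2348] sides [0.] ang [np.float64(0.0)]
headbase? [[0.4596, -0.2828]] ctr [ 0.4596 -0.2828] sides [0.] ang [np.float64(0.0)]
s2 [[0.7045, -0.1766], [0.6656, -0.1574], [0.6078, -0.2751], [0.6
[... 265 characters left out ...]
.0416 0.1334 0.0396] ang [np.float64(-177.7), np.float64(-88.5), np.float64(3.2), np.float64(94.4)]
strip sc [[0.5889, -0.0608], [0.6384, 0.0323], [0.6069, 0.0471], [0.5457, -0.0246]] ctr [ 0.595  -0.0015] sides [0.1055 0.0348 0.0943 0.0564] ang [np.float64(62.0), np.float64(154.9), np.float64(-130.5), np.float64(-39.9)]
tray sc [[0.4764, 0.1844], [0.5576, 0.2837], [0.4453, 0.3503], [0.3864, 0.2517]] ctr [0.4664 0.2675] sides [0.1283 0.1306 0.1149 0.1125] ang [np.float64(50.7), np.float64(149.3), np.float64(-120.9), np.float64(-36.8)]
vial [[0.7743, 0.1104]] ctr [0.7743 0.1104] sides [0.] ang [np.float64(0.0)]
postbase [[0.765, -0.1141]] ctr [ 0.765  -0.1141] sides [0.] ang [np.float64(0.0)]
```

The crop confirms it. The strip on the chamber measures about 104 × 35 mm and the other two about 131 × 42 mm, so the chamber one is the target. I'll move over it and look from close by.

step_arm(motion=[{"offset": [-0.003, -0.03, 0], "twist": 8.5}, {"offset": [-0.006, -0.06, 0], "twist": 17}, {"offset": [-0.006, -0.082, 0], "twist": 25.5}, {"offset": [-0.006, -0.082, 0], "twist": 25.5}, {"offset": [-0.006, -0.082, 0], "twist": 25.5}])

```text
time: 0.65
eef_pos: [0.5931, -0.006, 0.2424]
tcp_rot: [0.845, 0.535, 0.0, 0.0]
contact_force: [-0.2, -0.4, 0.6]
opening: 0.997
finger_force: 0.0
```

```bash
python3 - <<'E'
from h import *
import pickle
s=ctrl.get_state();c=ctrl.calibration("wrist");im=ctrl.read_camera("wrist")
pickle.dump((s,c),open("w1.pkl","wb"));cv2.imwrite("pics/w1.png",im)
print(s["eef_pos"],s["tcp_rot"],s["qpos"])
cv2.imwrite("pics/w1b.png",cv2.resize(np.clip(im.astype(float)*1.5,0,255).astype(np.uint8),(800,600),interpolation=cv2.INTER_CUBIC))
E
```

```text
[ 0.59313314 -0.00600179  0.24243179] [8.45149547e-01 5.34529802e-01 3.01141976e-04 2.08140439e-04] [-1.81096261e-01  1.07479188e-01  1.78400333e+00  1.07887884e-04
  1.24938518e+00  2.61763336e-01]
```

View pics/w1b.png

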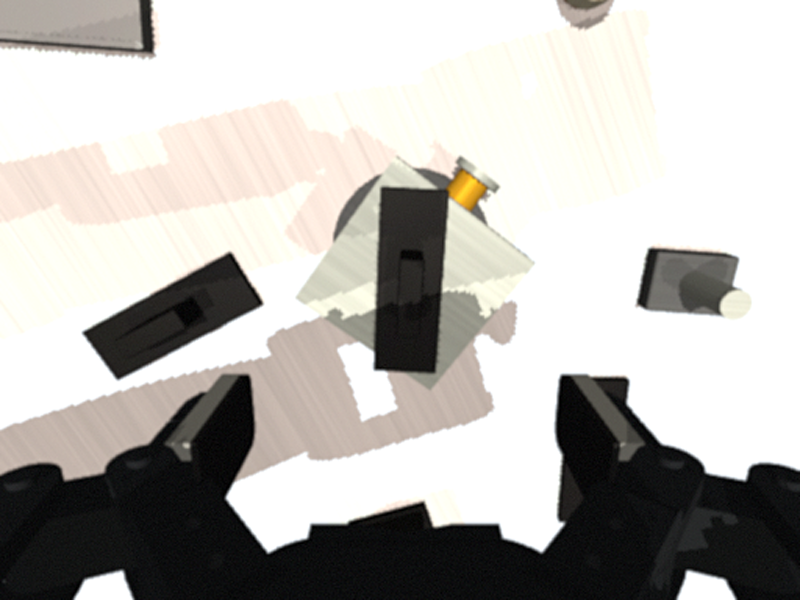

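The wrist view shows the strip's corners at (381,188), (447,190), (436,372) and (375,369). The plate's corners are at (397,157), (534,263), (430,389) and (297,297). The rib lies between x = 400 and 425.

```bash
python3 - <<'E'
from h import *
import pickle
s,c=pickle.load(open("w1.pkl","rb"))
k=1.5625
g=lambda P,z:np.array([atz(c,(u+.5)/k-.5,(v+.5)/k-.5,z)[:2] for u,v in P])
def rep(n,P):
    print(n,P.round(4).tolist(),"ctr",P.mean(0),"sides",np.linalg.norm(np.roll(P,-1,0)-P,axis=1),"ang",[np.degrees(np.arctan2(*(d[::-1]))).round(1) for d in np.roll(P,-1,0)-P])
rep("strip",g([(381,188),(447,190),(436,372),(375,369)],.106))
rep("plate",g([(397,157),(534,263),(430,389),(297,297)],.1))
rep("ribtop",g([(401,261),(424,261),(425,310),(400,310)],.132))
rep("traycorner",g([(154,52),(148,40)],.016))
E
```

```text
strip [[0.6032, 0.0439], [0.6336, 0.0283], [0.5861, -0.0627], [0.5553, -0.046]] ctr [ 0.59454163 -0.00914882] sides [0.0342184  0.10268482 0.03500066 0.10186635] ang [np.float64(-27.1), np.float64(-117.6), np.float64(151.6), np.float64(62.0)]
plate [[0.6173, 0.0543], [0.6611, -0.029], [0.5775, -0.0738], [0.5337, 0.0098]] ctr [ 0.59737039 -0.00969485] sides [0.09411465 0.0948081  0.09444356 0.09467945] ang [np.float64(-62.3), np.float64(-151.8), np.float64(117.7), np.float64(28.0)]
ribtop [[0.5985, 0.0096], [0.6086, 0.0048], [0.5986, -0.0181], [0.5873, -0.0128]] ctr [ 0.59824046 -0.00411684] sides [0.0111858  0.02502263 0.01249379 0.02501687] ang [np.float64(-25.4), np.float64(-113.6), np.float64(154.6), np.float64(63.4)]
traycorner [[0.5022, 0.1799], [0.5026, 0.1875]] ctr [0.50242551 0.1837193 ] sides [0.00763053 0.00763053] ang [np.float64(87.0), np.float64(-93.0)]
```

step_arm(motion=[{"offset": [-0.002, 0.002, 0.04], "twist": 2}, {"offset": [-0.002, 0.002, 0.08], "twist": 2}, {"offset": [-0.002, 0.002, 0.105], "twist": 2}, {"offset": [-0.002, 0.002, 0.12], "twist": 2}, {"offset": [-0.002, 0.002, 0.12], "twist": 2}, {"offset": [-0.002, 0.002, 0.12], "twist": 2}])

```text
time: 1.3
eef_pos: [0.5951, -0.0088, 0.1233]
tcp_rot: [0.855, 0.519, 0.001, 0.001]
contact_force: [0.1, -0.4, 1.0]
opening: 1.001
finger_force: 0.0
```

step_arm(motion=[{"offset": [0, 0, 0]}, {"offset": [0, 0, 0]}, {"offset": [0, 0, 0]}, {"offset": [0, 0, 0]}, {"offset": [0, 0, 0]}, {"offset": [0, 0, 0]}, {"offset": [0, 0, 0]}, {"offset": [0, 0, 0]}], gripper=0.0, grip_force=40)

```text
invalid input at $.motion[0]: expected keys offset, twist
```

step_arm(motion=[{"offset": [0, 0, 0], "twist": 0}, {"offset": [0, 0, 0], "twist": 0}, {"offset": [0, 0, 0], "twist": 0}, {"offset": [0, 0, 0], "twist": 0}, {"offset": [0, 0, 0], "twist": 0}, {"offset": [0, 0, 0], "twist": 0}, {"offset": [0, 0, 0], "twist": 0}, {"offset": [0, 0, 0], "twist": 0}, {"offset": [0, 0, 0], "twist": 0}, {"offset": [0, 0, 0], "twist": 0}], gripper=0.0, grip_force=40)

```text
time: 2.3
eef_pos: [0.5942, -0.0087, 0.1228]
tcp_rot: [0.855, 0.519, 0.0, 0.0]
contact_force: [-1.2, -0.3, 4.1]
opening: 0.128
finger_force: 40.7
```

step_arm(motion=[{"offset": [0, 0, -0.02], "twist": 0}, {"offset": [0, 0, -0.06], "twist": 0}, {"offset": [0, 0, -0.09], "twist": 0}])

```text
time: 2.6
eef_pos: [0.5935, -0.0086, 0.2125]
tcp_rot: [0.855, 0.519, -0.001, -0.001]
contact_force: [0.4, -0.3, -0.2]
opening: 0.133
finger_force: 40.0
```

step_arm(motion=[{"offset": [0.013, -0.02, 0], "twist": -8}, {"offset": [0.026, -0.04, 0], "twist": -16}, {"offset": [0.04, -0.061, 0], "twist": -24}, {"offset": [0.053, -0.081, 0], "twist": -32}, {"offset": [0.066, -0.101, 0], "twist": -40}, {"offset": [0.079, -0.121, 0], "twist": -48}, {"offset": [0.092, -0.142, 0], "twist": -56}, {"offset": [0.106, -0.163, 0], "twist": -64}, {"offset": [0.12, -0.185, 0], "twist": -72}, {"offset": [0.14, -0.215, 0], "twist": -80}, {"offset": [0.158, -0.243, 0], "twist": -87.7}, {"offset": [0.158, -0.243, 0], "twist": -87.7}])

```text
time: 3.8
eef_pos: [0.4488, 0.246, 0.211]
tcp_rot: [0.254, 0.967, -0.0, -0.001]
contact_force: [-0.0, -0.9, -0.5]
opening: 0.129
finger_force: 40.0
```

step_arm(motion=[{"offset": [0, 0, 0], "twist": 0}, {"offset": [0, 0, 0], "twist": 0}, {"offset": [0, 0, 0], "twist": 0}, {"offset": [0, 0, 0], "twist": 0}])

```text
time: 4.2
eef_pos: [0.4518, 0.2429, 0.2122]
tcp_rot: [0.258, 0.966, -0.0, -0.0]
contact_force: [0.3, -0.1, -1.6]
opening: 0.129
finger_force: 40.0
```

```bash
python3 - <<'E'
from h import *
import pickle
s=ctrl.get_state();c=ctrl.calibration("wrist");im=ctrl.read_camera("wrist")
sd=ctrl.read_camera("side");cv2.imwrite("pics/side2.png",sd)
pickle.dump((s,c),open("w2.pkl","wb"));cv2.imwrite("pics/w2.png",im)
print(s["eef_pos"],s["tcp_rot"],s["qpos"],s["opening"],s["time"])
cv2.imwrite("pics/w2b.png",cv2.resize(np.clip(im.astype(float)*1.5,0,255).astype(np.uint8),(800,600),interpolation=cv2.INTER_CUBIC))
E
```

```text
[0.45182437 0.24294238 0.21221887] [ 2.58018782e-01  9.66139896e-01 -8.39289016e-05 -4.64946290e-05] [ 2.95410979e-01 -4.66004784e-02  1.99895789e+00 -1.00663819e-04
  1.18940286e+00 -7.53405897e-01] 0.1292362446786608 4.2
```

View pics/w2b.png

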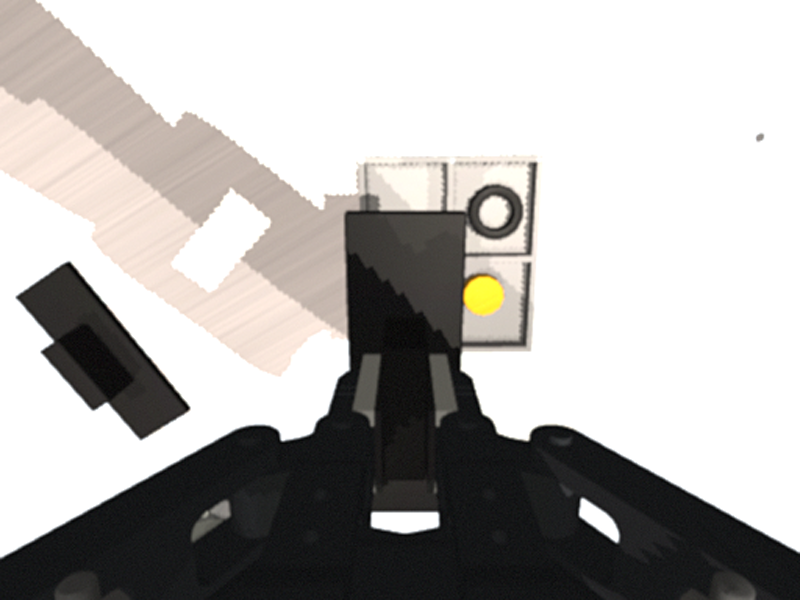

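The wrist view shows the strip held level, with its far edge at (346–466, 212). The tray's top corners are at (360,160), (537,158) and (531,350), with the ring and puck on the right.

```bash
python3 - <<'E'
from h import *
import pickle
s,c=pickle.load(open("w2.pkl","rb"))
k=1.5625
g=lambda P,z:np.array([atz(c,(u+.5)/k-.5,(v+.5)/k-.5,z)[:2] for u,v in P])
P=g([(360,160),(537,158),(531,350)],.016);print(P.round(4),np.linalg.norm(np.diff(P,axis=0),axis=1))
print([np.degrees(np.arctan2(d[1],d[0])) for d in np.diff(P,axis=0)])
ctr=(P[0]+P[2])/2; yv=(P[1]-P[0]);yv/=np.linalg.norm(yv);xv=np.array([yv[1],-yv[0]])
print("tray ctr",ctr,"slot",ctr-.028*yv)
S=g([(346,212),(466,212)],s["eef_pos"][2]-.0168);print("strip far edge",S.round(4),np.linalg.norm(S[1]-S[0]))
a=2*np.arctan2(.9661,.2580);tx=np.array([np.cos(a),np.sin(a)]);ty=np.array([np.sin(a),-np.cos(a)])
print(np.degrees(a)); d=S.mean(0)-s["eef_pos"][:2];print("edge mid rel tcp in tool x,y",d@tx,d@ty)
for sl in (ctr-.028*yv,np.array([.4516,.2437])):
  e=sl-(S.mean(0)-.052*tx);print("err tool",e@tx,e@ty)
print("edge ang",np.degrees(np.arctan2(*(S[1]-S[0])[::-1])))
E
```

```text
[[0.3837 0.2498]
 [0.4377 0.346 ]
 [0.5516 0.2862]] [0.11038751 0.12860622]
[np.float64(60.709299155547015), np.float64(-27.705187766814042)]
tray ctr [0.46765117 0.26800761] slot [0.45395243 0.24358745]
strip far edge [[0.3986 0.2537]
 [0.416  0.2839]] 0.0348376374385969
150.09582749815786
edge mid rel tcp in tool x,y 0.05152141829809494 0.0002209075314246918
err tool -0.001044548527386889 0.0013992209091966872
err tool 0.001050790410114357 0.0003239824144836703
edge ang 60.08392179554722
```

step_arm(motion=[{"offset": [0, 0.001, 0.04], "twist": 0}, {"offset": [0, 0.001, 0.08], "twist": 0}, {"offset": [0, 0.001, 0.12], "twist": 0}, {"offset": [0, 0.001, 0.15], "twist": 0}, {"offset": [0, 0.001, 0.17], "twist": 0}, {"offset": [0, 0.001, 0.18], "twist": 0}, {"offset": [0, 0.001, 0.1845], "twist": 0}, {"offset": [0, 0.001, 0.1845], "twist": 0}, {"offset": [0, 0.001, 0.1845], "twist": 0}, {"offset": [0, 0.001, 0.1845], "twist": 0}])

```text
time: 5.3
eef_pos: [0.4529, 0.2449, 0.0292]
tcp_rot: [0.257, 0.966, 0.001, 0.001]
contact_force: [1.0, 0.6, -1.2]
opening: 0.13
finger_force: 40.0
```

step_arm(motion=[{"offset": [0, -0.001, 0.001], "twist": 0}, {"offset": [0, -0.001, 0.002], "twist": 0}, {"offset": [0, -0.001, 0.002], "twist": 0}, {"offset": [0, -0.001, 0.002], "twist": 0}, {"offset": [0, -0.001, 0.002], "twist": 0}])

```text
time: 5.8
eef_pos: [0.4518, 0.2438, 0.0268]
tcp_rot: [0.257, 0.966, 0.0, 0.0]
contact_force: [-1.8, -1.9, 6.3]
opening: 0.125
finger_force: 40.9
```

step_arm(motion=[{"offset": [0, 0, 0], "twist": 0}, {"offset": [0, 0, 0], "twist": 0}, {"offset": [0, 0, 0], "twist": 0}, {"offset": [0, 0, 0], "twist": 0}], gripper=0.024)

```text
time: 6.2
eef_pos: [0.4512, 0.2437, 0.0256]
tcp_rot: [0.257, 0.966, -0.0, -0.0]
contact_force: [0.1, -0.0, 0.4]
opening: 0.281
finger_force: 0.0
```

step_arm(motion=[{"offset": [0, 0, -0.01], "twist": 0}, {"offset": [0, 0, -0.025], "twist": 0}, {"offset": [0, 0, -0.06], "twist": 0}, {"offset": [0, 0, -0.11], "twist": 0}, {"offset": [0, 0, -0.16], "twist": 0}, {"offset": [0, 0, -0.2], "twist": 0}, {"offset": [0, 0, -0.2], "twist": 0}])

```text
time: 6.9
eef_pos: [0.455, 0.245, 0.2346]
tcp_rot: [0.257, 0.966, 0.004, 0.007]
contact_force: [0.1, 0.1, -0.3]
opening: 0.281
finger_force: 0.0
```

```bash
python3 - <<'E'
from h import *
import pickle
s=ctrl.get_state();c=ctrl.calibration("wrist");im=ctrl.read_camera("wrist");sd=ctrl.read_camera("side")
pickle.dump((s,c),open("w3.pkl","wb"));cv2.imwrite("pics/w3.png",im);cv2.imwrite("pics/side3.png",sd)
print(s["eef_pos"],s["tcp_rot"],s["opening"],s["time"])
a=cv2.resize(im,(512,384))[80:380,100:500]
def crop(im,x,y,w=100,h=75): return cv2.resize(im[y:y+h,x:x+w],(400,300),interpolation=cv2.INTER_CUBIC)
t=[a,crop(sd,180,280),crop(sd,220,150),crop(sd,320,100)]
m=np.vstack([np.hstack(t[:2]),np.hstack(t[2:])])
cv2.imwrite("pics/m3.png",np.clip(m.astype(float)*1.4,0,255).astype(np.uint8))
E
```

```text
[0.45499715 0.2449786  0.23462336] [0.25702725 0.96637317 0.00412405 0.00654788] 0.2812042530759124 6.9
```

View pics/m3.png

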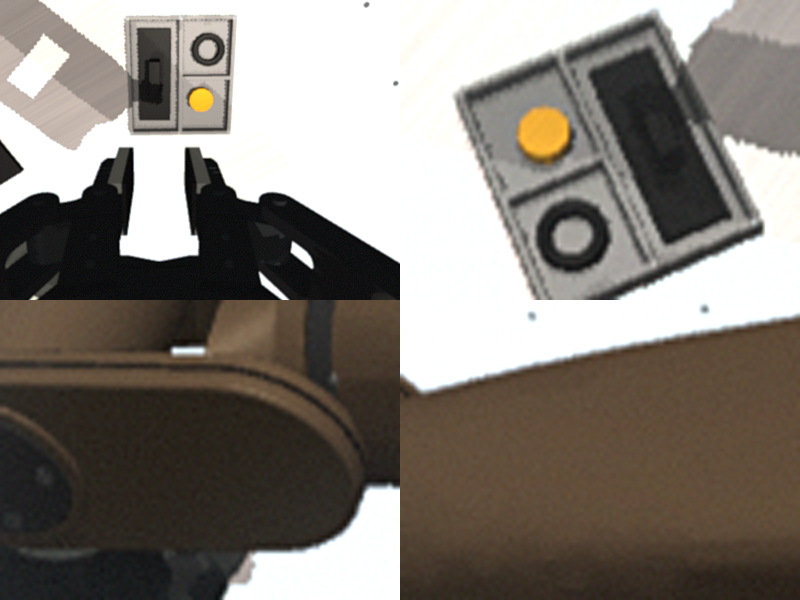

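The strip lies centred and flat in the long compartment. Next I'll look at the hole from above on the way to the stem.

step_arm(motion=[{"offset": [-0.028, -0.016, -0.01], "twist": 8}, {"offset": [-0.056, -0.033, -0.02], "twist": 16}, {"offset": [-0.084, -0.049, -0.02], "twist": 24}, {"offset": [-0.112, -0.066, -0.02], "twist": 32}, {"offset": [-0.14, -0.082, -0.02], "twist": 40}, {"offset": [-0.168, -0.099, -0.02], "twist": 48}, {"offset": [-0.2, -0.118, -0.02], "twist": 56}, {"offset": [-0.23, -0.135, -0.02], "twist": 64}, {"offset": [-0.251, -0.148, -0.02], "twist": 67.7}, {"offset": [-0.251, -0.148, -0.02], "twist": 67.7}, {"offset": [-0.251, -0.148, -0.02], "twist": 67.7}, {"offset": [-0.251, -0.148, -0.02], "twist": 67.7}], gripper=0.0854)

```text
time: 8.2
eef_pos: [0.5946, -0.0084, 0.2445]
tcp_rot: [0.751, 0.66, -0.001, -0.001]
contact_force: [0.1, 0.2, -0.0]
opening: 1.001
finger_force: 0.0
```

step_arm(motion=[{"offset": [0, 0, 0], "twist": 0}, {"offset": [0, 0, 0], "twist": 0}, {"offset": [0, 0, 0], "twist": 0}])

```text
time: 8.5
eef_pos: [0.5954, -0.0088, 0.246]
tcp_rot: [0.751, 0.66, 0.0, 0.0]
contact_force: [0.6, 0.4, -0.4]
opening: 1.001
finger_force: 0.0
```

```bash
python3 - <<'E'
from h import *
import pickle
s=ctrl.get_state();c=ctrl.calibration("wrist");im=ctrl.read_camera("wrist")
sc=ctrl.read_camera("scene");sd=ctrl.read_camera("side")
cv2.imwrite("pics/scene4.png",sc);cv2.imwrite("pics/side4.png",sd)
pickle.dump((s,c),open("w4.pkl","wb"));cv2.imwrite("pics/w4.png",im)
print(s["eef_pos"],s["tcp_rot"],s["opening"],s["time"])
u,v=proj(c,[.596,-.009,.1]);print(u,v)
x,y=int(u)-67,int(v)-50
a=cv2.resize(im[y:y+100,x:x+133],(800,600),interpolation=cv2.INTER_CUBIC);print(x,y)
cv2.imwrite("pics/w4c.png",a)
E
```

```text
[ 0.59540873 -0.00878135  0.24601738] [7.51465931e-01 6.59771888e-01 6.88654463e-05 7.25941005e-05] 1.0005697030592122 8.5
259.66642901263083 176.69431331568862
192 126
```

View pics/w4c.png

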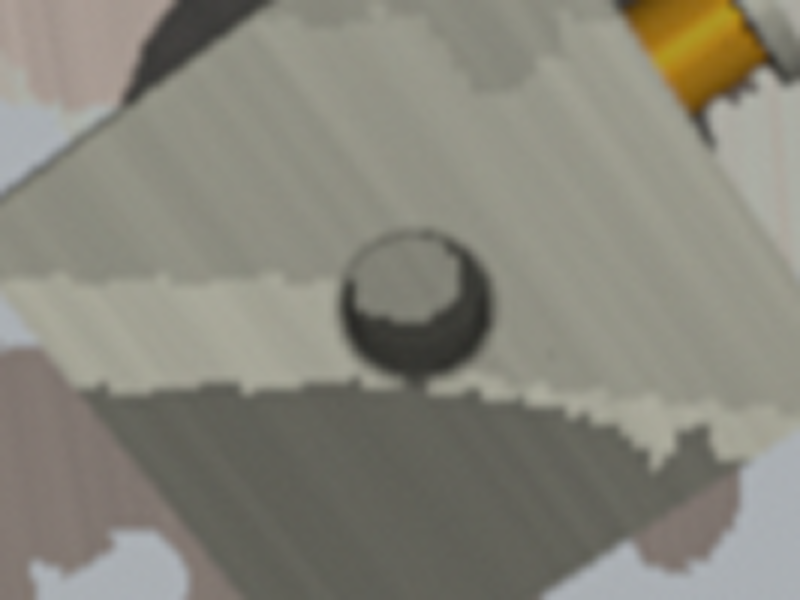

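The hole is clear. Its centre is at crop (417,304), and it spans x = 342–492.

```bash
python3 - <<'E'
from h import *
import pickle
s,c=pickle.load(open("w4.pkl","rb"))
p=atz(c,260.9,176.25,.1);print("hole",p, "diam",0.022*325/np.linalg.norm(p-np.array(c["cam_to_world"])[:3,3]), 150/6)
a=2*np.arctan2(s["tcp_rot"][1],s["tcp_rot"][0]);tx=np.array([np.cos(a),np.sin(a)]);ty=np.array([tx[1],-tx[0]])
for t in([.4596,-.2828],[.466,-.292]):
  d=np.array(t)-s["eef_pos"][:2];print(np.degrees(a),d@tx,d@ty)
E
```

```text
hole [ 0.5971265  -0.00874163  0.1       ] diam 25.002449842324722 25.0
82.56495649954522 -0.2892886966442883 -0.09920829087565619
82.56495649954522 -0.2975831714481786 -0.09167160143481878
```

step_arm(motion=[{"offset": [-0.03, -0.01, 0], "twist": 0}, {"offset": [-0.07, -0.022, 0], "twist": 0}, {"offset": [-0.115, -0.036, 0], "twist": 0}, {"offset": [-0.16, -0.05, 0], "twist": 0}, {"offset": [-0.205, -0.065, 0], "twist": 0}, {"offset": [-0.25, -0.08, 0], "twist": 0}, {"offset": [-0.28, -0.089, 0], "twist": 0}, {"offset": [-0.296, -0.094, 0], "twist": 0}, {"offset": [-0.296, -0.094, 0], "twist": 0}, {"offset": [-0.296, -0.094, 0], "twist": 0}, {"offset": [-0.296, -0.094, 0], "twist": 0}])

```text
time: 9.75
eef_pos: [0.4644, -0.2893, 0.2458]
tcp_rot: [0.751, 0.66, 0.0, -0.0]
contact_force: [-0.2, 0.5, -0.4]
opening: 1.0
finger_force: 0.0
```

```bash
python3 - <<'E'
from h import *
import pickle
s=ctrl.get_state();c=ctrl.calibration("wrist");im=ctrl.read_camera("wrist");sd=ctrl.read_camera("side")
cv2.imwrite("pics/side5.png",sd)
pickle.dump((s,c),open("w5.pkl","wb"));cv2.imwrite("pics/w5.png",im)
print(s["eef_pos"],s["tcp_rot"],s["time"])
u,v=proj(c,[.464,-.29,.14]);print(u,v)
x,y=int(u)-80,int(v)-60;print(x,y)
a=cv2.resize(im[y:y+120,x:x+160],(800,600),interpolation=cv2.INTER_CUBIC)
cv2.imwrite("pics/w5c.png",np.clip(a*1.6,0,255).astype(np.uint8))
E
```

```text
[ 0.46444306 -0.28928192  0.24575774] [ 7.51247990e-01  6.60019977e-01  2.37043727e-04 -1.78415275e-04] 9.75
258.57852570205546 190.39231546372156
178 130
```

View pics/w5c.png

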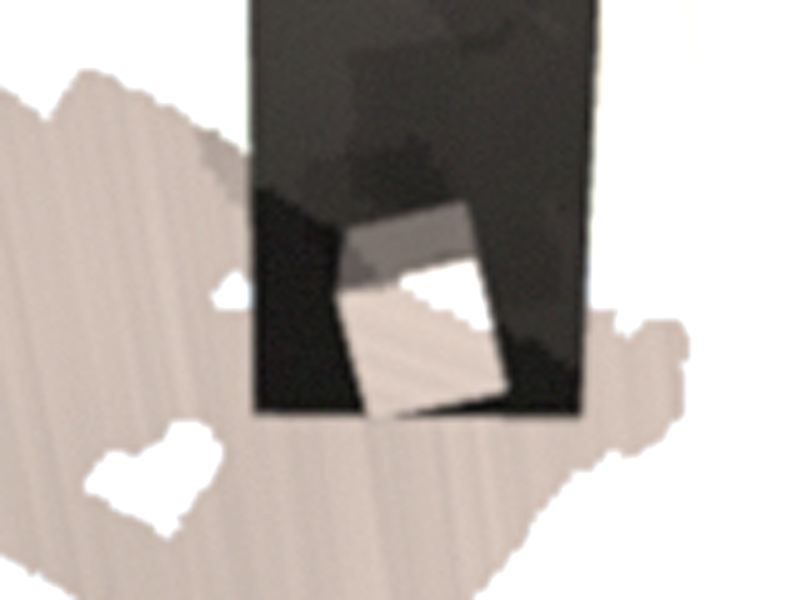

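The head's top face has corners at (337,292), (473,258), (509,388) and (370,417), so it is turned about 14° from the tool.

```bash
python3 - <<'E'
from h import *
import pickle
s,c=pickle.load(open("w5.pkl","rb"))
P=np.array([atz(c,(u+.5)/5+178-.5,(v+.5)/5+130-.5,.14)[:2] for u,v in [(337,292),(473,258),(509,388),(370,417)]])
print(P.round(4),P.mean(0),np.linalg.norm(np.roll(P,-1,0)-P,axis=1),[np.degrees(np.arctan2(d[1],d[0])).round(1) for d in np.roll(P,-1,0)-P])
a=2*np.arctan2(s["tcp_rot"][1],s["tcp_rot"][0]);tx=np.array([np.cos(a),np.sin(a)]);ty=np.array([tx[1],-tx[0]])
d=P.mean(0)-s["eef_pos"][:2];print(np.degrees(a),d@tx,d@ty)
E
```

```text
[[ 0.454  -0.2868]
 [ 0.4751 -0.2842]
 [ 0.4782 -0.3055]
 [ 0.4563 -0.3074]] [ 0.46590286 -0.29596383] [0.02126188 0.02153726 0.02200411 0.02075292] [np.float64(7.1), np.float64(-81.8), np.float64(-174.9), np.float64(96.2)]
82.60279710500043 -0.00643834937555858 0.002307933963923954
```

step_arm(motion=[{"offset": [-0.0065, 0.0025, 0.03], "twist": -7}, {"offset": [-0.0065, 0.0025, 0.06], "twist": -14}, {"offset": [-0.0065, 0.0025, 0.09], "twist": -14}, {"offset": [-0.0065, 0.0025, 0.115], "twist": -14}, {"offset": [-0.0065, 0.0025, 0.129], "twist": -14}, {"offset": [-0.0065, 0.0025, 0.129], "twist": -14}, {"offset": [-0.0065, 0.0025, 0.129], "twist": -14}, {"offset": [-0.0065, 0.0025, 0.129], "twist": -14}, {"offset": [-0.0065, 0.0025, 0.129], "twist": -14}])

```text
time: 10.75
eef_pos: [0.4663, -0.2981, 0.1186]
tcp_rot: [0.666, 0.746, -0.0, 0.002]
contact_force: [-0.1, 0.5, -0.6]
opening: 1.001
finger_force: 0.0
```

step_arm(motion=[{"offset": [0, 0, 0], "twist": 0}, {"offset": [0, 0, 0], "twist": 0}, {"offset": [0, 0, 0], "twist": 0}, {"offset": [0, 0, 0], "twist": 0}, {"offset": [0, 0, 0], "twist": 0}, {"offset": [0, 0, 0], "twist": 0}, {"offset": [0, 0, 0], "twist": 0}, {"offset": [0, 0, 0], "twist": 0}, {"offset": [0, 0, 0], "twist": 0}, {"offset": [0, 0, 0], "twist": 0}], gripper=0.0, grip_force=50)

```text
time: 11.75
eef_pos: [0.4655, -0.2975, 0.117]
tcp_rot: [0.666, 0.746, -0.0, 0.0]
contact_force: [-1.3, -0.4, 2.2]
opening: 0.254
finger_force: 50.1
```

step_arm(motion=[{"offset": [0, 0, -0.01], "twist": 0}, {"offset": [0, 0, -0.03], "twist": 0}, {"offset": [0, 0, -0.06], "twist": 0}, {"offset": [0, 0, -0.09], "twist": 0}, {"offset": [0, 0, -0.12], "twist": 0}, {"offset": [0, 0, -0.13], "twist": 0}, {"offset": [0, 0, -0.13], "twist": 0}, {"offset": [0, 0, -0.13], "twist": 0}])

```text
time: 12.55
eef_pos: [0.4647, -0.2968, 0.2451]
tcp_rot: [0.666, 0.746, 0.0, -0.001]
contact_force: [0.2, -0.2, -1.6]
opening: 0.247
finger_force: 50.1
```

step_arm(motion=[{"offset": [0.025, 0.015, 0], "twist": 0}, {"offset": [0.055, 0.033, 0], "twist": 0}, {"offset": [0.09, 0.054, 0], "twist": 0}, {"offset": [0.125, 0.075, 0], "twist": 0}, {"offset": [0.16, 0.096, 0], "twist": 0}, {"offset": [0.195, 0.117, 0], "twist": 0}, {"offset": [0.225, 0.135, 0], "twist": 0}, {"offset": [0.25, 0.15, 0], "twist": 0}, {"offset": [0.265, 0.159, 0], "twist": 0}, {"offset": [0.272, 0.163, 0], "twist": 0}, {"offset": [0.272, 0.163, 0], "twist": 0}, {"offset": [0.272, 0.163, 0], "twist": 0}])

```text
time: 13.75
eef_pos: [0.5961, -0.0096, 0.2462]
tcp_rot: [0.666, 0.746, -0.001, -0.0]
contact_force: [0.8, 0.6, -1.6]
opening: 0.25
finger_force: 50.2
```

step_arm(motion=[{"offset": [0, 0, 0.005], "twist": 0}, {"offset": [0, 0, 0.01], "twist": 0}, {"offset": [0, 0, 0.015], "twist": 0}, {"offset": [0, 0, 0.015], "twist": 0}, {"offset": [0, 0, 0.015], "twist": 0}])

```text
time: 14.25
eef_pos: [0.5964, -0.0089, 0.2315]
tcp_rot: [0.666, 0.746, -0.0, -0.0]
contact_force: [-0.5, -0.1, -1.4]
opening: 0.247
finger_force: 50.2
```

```bash
python3 - <<'E'
from h import *
import pickle
s=ctrl.get_state();c=ctrl.calibration("wrist");im=ctrl.read_camera("wrist");sd=ctrl.read_camera("side");sc=ctrl.read_camera("scene")
for n,i in(("side6",sd),("scene6",sc),("w6",im)):cv2.imwrite(f"pics/{n}.png",i)
pickle.dump((s,c),open("w6.pkl","wb"))
print(s["eef_pos"],s["tcp_rot"],s["time"],s["opening"])
h=[.597,-.0087,.1]
t=[]
for i,cal in((sd,ctrl.calibration("side")),(sc,ctrl.calibration("scene")),(im,c)):
    u,v=proj(cal,h);x,y=int(u)-33,int(v)-33;print(x,y,u,v)
    if i is im:
        t.append(cv2.resize(i[y-40:y+93,x-33:x+100],(399,300)));
    else: t.append(cv2.resize(i[y-17:y+33+0,x:x+66],(400,300),interpolation=cv2.INTER_CUBIC))
s4=cv2.imread("pics/side4.png");u,v=proj(ctrl.calibration("side"),h);x,y=int(u)-33,int(v)-33
t[2]=cv2.resize(t[2],(400,300))
t.append(cv2.resize(s4[y-17:y+33,x:x+66],(400,300),interpolation=cv2.INTER_CUBIC))
m=np.vstack([np.hstack(t[:2]),np.hstack(t[2:])])
cv2.imwrite("pics/m6.png",np.clip(m*1.5,0,255).astype(np.uint8))
E
```

```text
[ 0.59637288 -0.00889935  0.23147893] [ 6.65996667e-01  7.45954653e-01 -1.69268728e-04 -2.57344097e-04] 14.25 0.24721086760156752
225 146 258.6400305273394 179.66756156615006
217 150 250.60999430631392 183.1848803004541
226 147 259.9070439004334 180.67375456081405
```

View pics/m6.png

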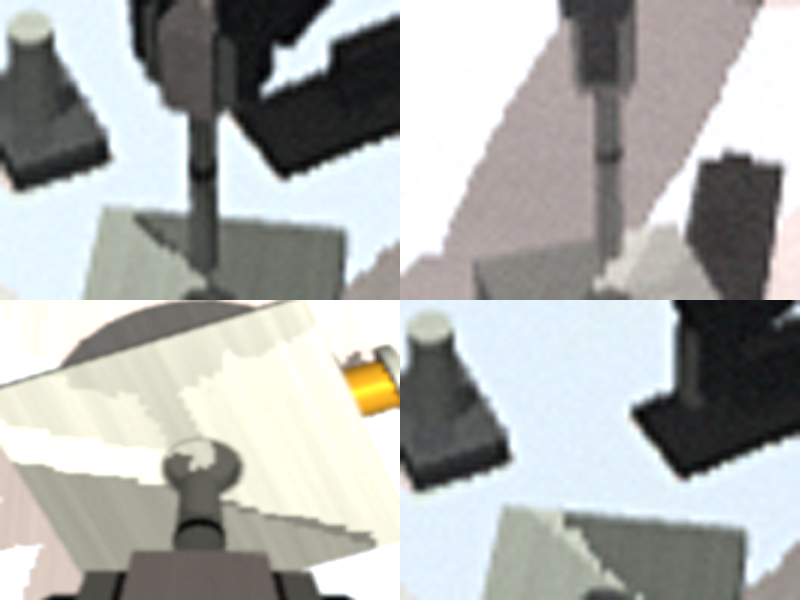

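The rod stands over the hole in all three views. The ring is at wrist crop (200,530) and the hole at (203,467), so I'll enlarge these for the fine centring.

```bash
python3 - <<'E'
import cv2,numpy as np
w,sd,sc=[cv2.imread(f"pics/{n}.png") for n in("w6","side6","scene6")]
z=lambda i,x,y,W,H:cv2.resize(i[y:y+H,x:x+W],(W*8,H*8),interpolation=cv2.INTER_CUBIC)
r=np.vstack([z(sd,238,150,40,37),z(sc,231,155,40,38)])
m=np.hstack([z(w,230,155,60,75),r])
m=(255*(m/255.)**.6)
for x in range(0,800,40): m[:6,x]=(0,0,255)
for y in range(0,600,40): m[y,:6]=(0,0,255)
cv2.imwrite("pics/m7.png",m.astype(np.uint8))
E
```

```text
(no output)
```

View pics/m7.png

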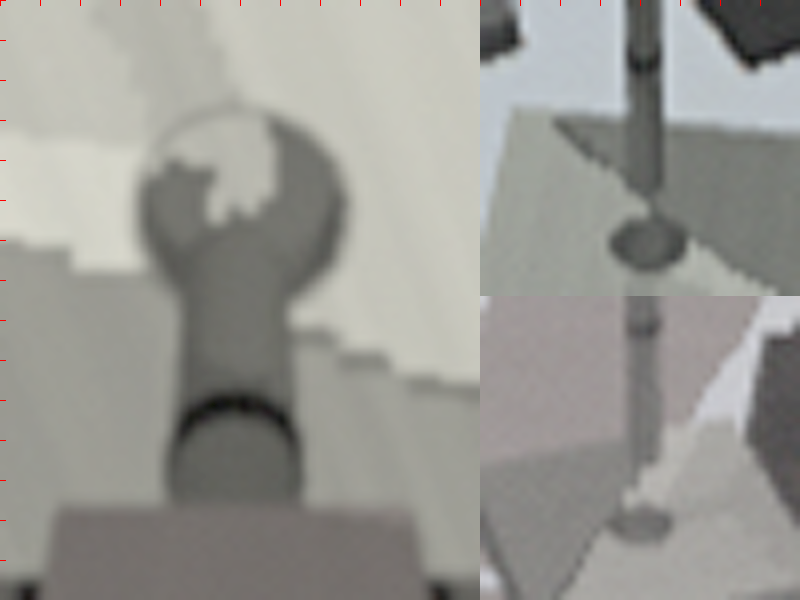

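The hole centres are at wrist (242,208), side (648,243) and scene (640,523). The rod axis is at wrist u = 241 with its far tip rim at v = 235, side u = 645 and scene u = 642.5. It is nearly centred already.

```bash
python3 - <<'E'
from h import *
import pickle
s,c=pickle.load(open("w6.pkl","rb"))
px=lambda u,v,ox,oy,cx=0,cy=0:((u-cx+.5)/8+ox-.5,(v-cy+.5)/8+oy-.5)
tz=s["eef_pos"][2]; ztip=tz-.107
a=2*np.arctan2(s["tcp_rot"][1],s["tcp_rot"][0]);tx=np.array([np.cos(a),np.sin(a)]);ty=np.array([tx[1],-tx[0]])
T=lambda p:(round(1e3*float((p[:2]-s["eef_pos"][:2])@tx),2),round(1e3*float((p[:2]-s["eef_pos"][:2])@ty),2))
# wrist
hole=atz(c,*px(242,208,230,155),.1);rim=atz(c,*px(241,235,230,155),ztip)
print("wrist: hole rel tcp mm",T(hole),"tip axis",T(rim-np.r_[.005*tx,0]))
q=np.array([atz(c,*px(u,430,230,155),ztip+.055)[:2] for u in(172,302)]);print("rod at ring y",T(q.mean(0)))
for n,(ox,oy,cx,cy),hp,rp in(("side",(238,150,480,0),(648.5,243),[(644,62),(645.5,150)]),("scene",(231,155,480,296),(640,523),[(642.5,330),(642.5,420)])):
    cal=ctrl.calibration(n);h=atz(cal,*px(*hp,ox,oy,cx,cy),.1);right=np.array(cal["cam_to_world"])[:2,0];right/=np.linalg.norm(right)
    print(n,"hole",h.round(4),"right in tool",right@tx,right@ty)
    for u,v in rp:
        # find height where vertical line through hole passes row v, lateral diff
        zz=np.linspace(.1,.25,600);pr=np.array([proj(cal,[h[0],h[1],z]) for z in zz]);uu,vv=px(u,v,ox,oy,cx,cy)
        i=np.argmin(abs(pr[:,1]-vv));D=np.linalg.norm(np.array(cal["cam_to_world"])[:3,3]-[h[0],h[1],zz[i]])
        print("  rod lateral vs hole mm",1e3*(uu-pr[i,0])*D/cal["fx"],"z",zz[i])
E
```

```text
wrist: hole rel tcp mm (0.22, 0.57) tip axis (-1.02, 0.42)
rod at ring y (3.88, 0.02)
side hole [ 0.5965 -0.008   0.1   ] right in tool -0.49491885492468457 -0.8689391963998626
  rod lateral vs hole mm -0.2795456751433982 z 0.17487479131886477
  rod lateral vs hole mm -0.3376686577457655 z 0.13956594323873123
scene hole [ 0.596 -0.009  0.1  ] right in tool 0.9977617968137054 -0.066868503939346
  rod lateral vs hole mm 2.016518670685661 z 0.17762938230383973
  rod lateral vs hole mm 1.4769460691552234 z 0.14232053422370616
```

```bash
python3 - <<'E'
import cv2,numpy as np
np.set_printoptions(linewidth=200)
a=cv2.cvtColor(cv2.imread("pics/scene6.png"),6).astype(int);b=cv2.cvtColor(cv2.imread("pics/scene4.png"),6).astype(int)
print("cols",np.arange(242,262))
for r in (160,162,164,166,168,170,172,174):print(r,a[r,242:262])
print("hole6")
for r in range(179,188):print(r,a[r,242:262])
w=cv2.cvtColor(cv2.imread("pics/w6.png"),6).astype(int)
print("wrist cols 255,260,265 rows166-205");print(w[164:206,255]);print(w[164:206,260]);print(w[164:206,265])
E
```

```text
cols [242 243 244 245 246 247 248 249 250 251 252 253 254 255 256 257 258 259 260 261]
160 [110 112 109 109 110 109 109  78  59  57  62  92 115 113 112 115 112 116 115 113]
162 [108 108 112 110 108 113 112  88  70  68  73  96 108 109 111 111 108 113 111 113]
164 [112 111 110 110 110 111 112  83  68  69  76  93 109 110 111 114 111 113 112 167]
166 [111 111 110 108 109 109 113  88  71  74  70  91 110 111 111 112 113 146 170 172]
168 [109 111 111 108 110 111 110  86  70  72  76  84 108 115 115 114 147 170 172 172]
170 [106 111 108 112 112 114 110  87  69  74  73  82 111 112 117 138 158 149 150 143]
172 [110 113 111 110 107 108 104  84  68  73  69  97 142 146 144 145 129 130 127 126]
174 [ 96  91  88  90  90  90  87  82  69  73  74 101 139 143 142 133 124 124 124 124]
hole6
179 [ 87  88  88  90  89  87  89 121 121 140 141 141 132 125 123 126 125 124 119 118]
180 [ 89  85  85  88  86  90  89 133 128 117 128 137 124 124 117 121 116 117 116 115]
181 [ 87  88  90  88  90  86  75 104  93  82  90 107 107 118 117 116 113 115 113 111]
182 [ 87  87  91  89  87  75  65  71  72  67  68  66  75 103 
[... 299 characters left out ...]
 122 126 127 121 111 110 108 111 109 125 127 123 126 126 125 124 125]
187 [ 91  82 107 122 124 126 124 123 125 124 123 123 127 124 126 125 122 121 124 125]
wrist cols 255,260,265 rows166-205
[144 144 144 142 129 122 133 143 146 146 145 120  79  67  76  84  86  86  77  64  58  55  55  58  57  56  57  58  57  58  58  58  58  58  58  55  53  49  50  45  33  12]
[166 161 156 145 131 134 144 147 146 147 148 148 148 148 146 145 135 107  74  63  64  65  65  66  66  65  66  66  66  66  66  66  66  65  66  66  65  62  53  39  14   3]
[166 165 166 166 158 129  91  67  67  71  72  71  72  73  72  69  67  68  70  70  69  68  64  59  60  58  57  57  62  69  73  70  61  61  62  63  62  60  60  60  56  42]
```

```bash
python3 - <<'E'
from h import *
import pickle
s,c=pickle.load(open("w6.pkl","rb"));w=cv2.cvtColor(cv2.imread("pics/w6.png"),6).astype(int)
print(w[200:212,259:261].T)
tz=s["eef_pos"][2]
a=2*np.arctan2(s["tcp_rot"][1],s["tcp_rot"][0]);tx=np.array([np.cos(a),np.sin(a)])
for v in(203,203.5,204):
  p=atz(c,259.8,v,tz-.107+.052);print(v,1e3*((p[:2]-s["eef_pos"][:2])@tx)-5)
for x in(-.001,.0005,.002):
  q=s["eef_pos"][:2]+(x+.005)*tx; print(x,[proj(c,[*q,tz-.107+h])[1].round(2) for h in(0,.052,.058)])
# head front top/bottom edges, at x+11
  q=s["eef_pos"][:2]+(x+.011)*tx; print("  head bottom front",proj(c,[*q,tz-.017]))
print(w[212:222,250],w[212:222,270])
E
```

```text
[[64 58 51 37 17  7 20 40 53 54 53 51]
 [65 62 53 39 14  3 12 37 50 55 53 52]]
203 1.211863040746504
203.5 0.8931916121752232
204 0.5742387020119972
-0.001 [np.float64(183.91), np.float64(206.46), np.float64(209.82)]
  head bottom front (np.float64(259.1660760367648), np.float64(220.47925012587746))
0.0005 [np.float64(182.0), np.float64(204.12), np.float64(207.41)]
  head bottom front (np.float64(259.166600857984), np.float64(217.6056347583936))
0.002 [np.float64(180.09), np.float64(201.76), np.float64(204.99)]
  head bottom front (np.float64(259.16712838980885), np.float64(214.717177694296))
[74 73 73 76 83 83 73 68 66 67] [112 112 113 113 113 107  88  69  65  65]
```

step_arm(motion=[{"offset": [-0.001, 0.0003, 0.0], "twist": 0}, {"offset": [-0.001, 0.0003, 0.005], "twist": 0}, {"offset": [-0.001, 0.0003, 0.01], "twist": 0}, {"offset": [-0.001, 0.0003, 0.018], "twist": 0}, {"offset": [-0.001, 0.0003, 0.026], "twist": 0}, {"offset": [-0.001, 0.0003, 0.034], "twist": 0}, {"offset": [-0.001, 0.0003, 0.042], "twist": 0}, {"offset": [-0.001, 0.0003, 0.05], "twist": 0}, {"offset": [-0.001, 0.0003, 0.058], "twist": 0}, {"offset": [-0.001, 0.0003, 0.065], "twist": 0}, {"offset": [-0.001, 0.0003, 0.07], "twist": 0}, {"offset": [-0.001, 0.0003, 0.07], "twist": 0}])

```text
time: 15.6
eef_pos: [0.5964, -0.0096, 0.1607]
tcp_rot: [0.666, 0.746, -0.0, -0.001]
contact_force: [-0.2, 0.2, -2.8]
opening: 0.249
finger_force: 50.2
```

step_arm(motion=[{"offset": [0, 0, 0], "twist": 0}, {"offset": [0, 0, 0], "twist": 0}, {"offset": [0, 0, 0], "twist": 0}, {"offset": [0, 0, 0], "twist": 0}])

```text
time: 16.0
eef_pos: [0.5972, -0.0097, 0.1622]
tcp_rot: [0.666, 0.746, 0.0, 0.0]
contact_force: [-0.7, -0.3, -1.8]
opening: 0.255
finger_force: 50.2
```

```bash
python3 - <<'E'
from h import *
import pickle
np.set_printoptions(linewidth=200)
s=ctrl.get_state();c=ctrl.calibration("wrist");im=ctrl.read_camera("wrist");sd=ctrl.read_camera("side");sc=ctrl.read_camera("scene")
for n,i in(("side8",sd),("scene8",sc),("w8",im)):cv2.imwrite(f"pics/{n}.png",i)
pickle.dump((s,c),open("w8.pkl","wb"));print(s["eef_pos"],s["tcp_rot"],s["contact_force"],s["time"])
G=lambda i:cv2.cvtColor(i,6).astype(int)
g=G(sd);print("side cols 248..268")
for r in range(166,186):print(r,g[r,248:269])
g=G(sc);print("scene cols 242..260")
for r in range(172,189):print(r,g[r,242:261])
E
```

```text
[ 0.59717128 -0.00970897  0.1622339 ] [6.65884060e-01 7.46055158e-01 1.79545274e-04 2.96040834e-04] [-0.70819292 -0.27640219 -1.81034528] 16.0
side cols 248..268
166 [59 61 61 62 70 60 58 60 59 58 60 58 46 38 46 44 22 17 16 31 71]
167 [61 62 63 65 73 70 59 59 58 61 62 63 48 36 46 41 30 21 23 65 79]
168 [63 64 62 63 70 73 61 59 62 59 59 60 53 34 43 40 37 44 54 81 81]
169 [60 61 63 63 64 66 58 61 58 60 60 60 59 42 51 46 55 76 78 82 79]
170 [60 64 63 59 63 66 61 60 51 52 59 60 60 61 73 73 74 82 81 81 79]
171 [59 62 63 63 63 64 60 65 53 46 50 55 57 77 82 80 82 80 81 80 79]
172 [61 59 59 63 64 62 62 63 55 45 47 47 47 68 83 81 80 81 80 77 81]
173 [66 61 66 59 62 62 62 62 57 45 46 47 45 59 70 79 81 81 81 78 79]
174 [108 113 110  68  60  59  62  64  52  44  48  49  44  62  62  66  81  81  79  79  77]
175 [124 128 127 111  67  58  60  63  54  45  48  47  47  62  62  60  69  79  81  80  78]
176 [124 127 126 129 108  67  59  63  56  46  49  48  44  53  61  61  61  69  77  79  80]
177 [123 124 126 129 127 107  68  57  45  42  50  50  34  42  56  62  63  61  65  77  81]
178 [122 123 125 126 128 1
[... 1407 characters left out ...]
 58  53  51  50  96 112 115 113 116 115 116]
181 [ 85  89  81  74  73  73  71  50  41  44  40  57  98 116 114 115 113 113 115]
182 [ 88  90  73  72  74  66  61  60  57  58  63  64  72 105 113 114 110 114 114]
183 [ 90  79  73  70  66  59  61  62  67  70  72  66  61  96 113 114 114 113 114]
184 [ 77  77  73  71  71  61  64  59  70  66  75  65  78 103 117 114 114 115 115]
185 [ 75  72  71  71  72  70  66  64  67  78  89  81 108 114 116 112 113 114 116]
186 [ 72  74  73  75  72  75  67  69 101 109 118 112 123 117 116 112 113 116 112]
187 [ 73  73  75  72  72  74  72 103 123 124 124 127 126 121 123 122 112 118 114]
188 [ 71  72  71  73  73  75 103 123 125 127 126 125 127 125 125 121 117 116 113]
```

The scene and side views both put the rod within 0.5 mm of the hole axis, with the ring about 10 mm above the mouth. I'll lower it the last 10 mm.

step_arm(motion=[{"offset": [0, 0, 0.003], "twist": 0}, {"offset": [0, 0, 0.006], "twist": 0}, {"offset": [0, 0, 0.009], "twist": 0}, {"offset": [0, 0, 0.0105], "twist": 0}, {"offset": [0, 0, 0.0105], "twist": 0}, {"offset": [0, 0, 0.0105], "twist": 0}, {"offset": [0, 0, 0.0105], "twist": 0}, {"offset": [0, 0, 0.0105], "twist": 0}, {"offset": [0, 0, 0.0105], "twist": 0}, {"offset": [0, 0, 0.0105], "twist": 0}])

```text
time: 17.15
eef_pos: [0.597, -0.0097, 0.1514]
tcp_rot: [0.666, 0.746, 0.0, 0.0]
contact_force: [0.2, -0.3, -1.5]
opening: 0.252
finger_force: 50.2
```

```bash
python3 - <<'E'
from h import *
np.set_printoptions(linewidth=200)
s=ctrl.get_state();sd=ctrl.read_camera("side");sc=ctrl.read_camera("scene")
print(s["eef_pos"],s["tcp_rot"],s["contact_force"],s["finger_force"],s["time"],abs(s["dq"]).max())
G=lambda i:cv2.cvtColor(i,6).astype(int)
g=G(sd);print("side cols 250..268")
for r in range(172,186):print(r,g[r,250:269])
g=G(sc);print("scene cols 242..260")
for r in range(176,189):print(r,g[r,242:261])
E
```

```text
[ 0.59702017 -0.00968321  0.15139668] [6.65867905e-01 7.46069652e-01 3.88905548e-05 7.61649685e-05] [ 0.21495622 -0.25465563 -1.49810478] 50.15452265739441 17.15 0.002955469987516888
side cols 250..268
172 [62 64 68 72 64 61 61 60 61 59 62 43 51 46 51 73 72 82 81]
173 [60 62 65 64 60 61 58 58 59 61 64 56 61 55 73 83 82 83 81]
174 [64 59 61 62 61 62 53 49 46 53 60 58 60 60 71 83 84 80 81]
175 [111  71  61  61  62  63  54  46  43  49  51  55  60  60  66  80  81  79  82]
176 [132 112  63  60  63  63  55  46  46  47  46  54  63  62  62  70  67  80  83]
177 [131 129  67  58  62  61  50  45  47  47  46  46  59  59  64  61  58  67  81]
178 [126 130 110  68  58  52  44  47  48  47  44  43  47  53  61  64  60  60  81]
179 [128 128 123 109  53  39  40  46  49  52  45  41  44  45  59  59  60  61  81]
180 [126 115 119 115  54  38  38  37  47  48  35  40  43  42  60  64  57  60  70]
181 [118 109 109 111  66  40  36  21  33  33  23  36  43  43  61  60  61  61  78]
182 [111 111 108 114 101  63  44  30  23  17  25  39  44  46  62  61  63  75  84]
183 [111 110 108 112 114 104  82  61  45  44  43  41 
[... 578 characters left out ...]
 63  69  66  56  64 109 114 116 118 114 113]
181 [ 85  88  82  72  71  72  68  63  65  69  66  63  64 108 110 113 114 112 112]
182 [ 87  83  72  73  72  68  64  60  64  67  66  58  57 103 113 109 113 114 111]
183 [ 83  71  72  74  68  61  63  58  54  57  49  53  58  97 114 114 114 116 116]
184 [ 75  75  72  75  70  61  60  48  42  43  39  48  73 104 117 112 114 114 115]
185 [ 75  76  73  70  74  69  68  61  53  53  71  78 101 117 113 114 114 114 116]
186 [ 72  73  73  74  73  73  70  67  68  99 110 111 116 112 113 114 116 116 113]
187 [ 71  71  74  74  68  71  74  71 108 125 126 126 124 122 122 124 116 113 115]
188 [ 74  72  71  72  75  72  72  75 119 127 129 127 126 124 119 118 117 114 115]
```

```bash
python3 -c "
from plant import ctrl
print(ctrl.sign_off())"
```

```text
the job is handed in; nothing more can be done
None
```

I handed the job in at about 17 s. The strip lies flat in the long compartment, and the arm is still holding the stem upright and still, within about 0.5 mm of the hole's centre with its ring level with the mouth (the hand-in gave no verdict).

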